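Line up the shoe lasts by size

TASK

Set the four wooden shoe lasts in order of size on the row of rubber pads: the smallest on the pad next to the upright steel pin, then each next larger one, the largest at the far end. Each should stand flat on its sole, centred on its pad and lengthwise along it (toe either way). Do not disturb the jar of tacks.

Things in the scene. Friction and masses are not known exactly. Their poses are not given: they have to be found in the camera images.
- last_a: The smallest of 4 loose wooden child's shoe lasts (foot forms) on flat soles: 90 long, 42 wide at the ball, 56 high, under 0.3 kg. Origin: middle of underside; x to toe, z up. Cone (upper rear): flat-sided block 24 wide (y), from the heel to x = 0, level top z = 56, parallel above z = 32; heel below is 28 wide. Grip across the cone near x = -11 (balance point: x = -7), tips above z = 21.
- last_b: The second smallest of 4 loose wooden child's shoe lasts (foot forms) on flat soles: 106 long, 46 wide at the ball, 64 high, under 0.3 kg. Origin: middle of underside; x to toe, z up. Cone (upper rear): flat-sided block 26 wide (y), from the heel to x = 0, level top z = 64, parallel above z = 36; heel below is 30 wide. Grip across the cone near x = -13 (balance point: x = -8), tips above z = 24.
- last_c: The second largest of 4 loose wooden child's shoe lasts (foot forms) on flat soles: 122 long, 50 wide at the ball, 72 high, under 0.3 kg. Origin: middle of underside; x to toe, z up. Cone (upper rear): flat-sided block 28 wide (y), from the heel to x = 0, level top z = 72, parallel above z = 41; heel below is 33 wide. Grip across the cone near x = -15 (balance point: x = -9), tips above z = 27.
- last_d: The largest of 4 loose wooden child's shoe lasts (foot forms) on flat soles: 138 long, 54 wide at the ball, 80 high, under 0.3 kg. Origin: middle of underside; x to toe, z up. Cone (upper rear): flat-sided block 30 wide (y), from the heel to x = 0, level top z = 80, parallel above z = 46; heel below is 36 wide. Grip across the cone near x = -17 (balance point: x = -10), tips above z = 30.
- pad_p: One of 4 alike dark rubber pads, 120 (x) by 62 (y) by 3 thick, fixed side by side 80 apart in a straight row on a fixed white board 14 high (400 by 150). Origin: centre of its underside; its top is 3 above that, 17 above the bench. x: its long axis; y: along the row. Which pad is where in the row varies.
- pad_q: One of 4 alike dark rubber pads, 120 (x) by 62 (y) by 3 thick, fixed side by side 80 apart in a straight row on a fixed white board 14 high (400 by 150). Origin: centre of its underside; its top is 3 above that, 17 above the bench. x: its long axis; y: along the row. Which pad is where in the row varies.
- pad_r: One of 4 alike dark rubber pads, 120 (x) by 62 (y) by 3 thick, fixed side by side 80 apart in a straight row on a fixed white board 14 high (400 by 150). Origin: centre of its underside; its top is 3 above that, 17 above the bench. x: its long axis; y: along the row. Which pad is where in the row varies.
- pad_s: One of 4 alike dark rubber pads, 120 (x) by 62 (y) by 3 thick, fixed side by side 80 apart in a straight row on a fixed white board 14 high (400 by 150). Origin: centre of its underside; its top is 3 above that, 17 above the bench. x: its long axis; y: along the row. Which pad is where in the row varies.
- pin: Upright steel pin, 12 diameter, 50 tall, on the same board at one end of the row, 60 beyond the centre of the nearest pad; it marks the small end. (The other end has only a flat brass screw head.) Fixed. Origin: its foot, 14 above the bench.
- tack_jar: Closed glass jar of tacks, 68 diameter, 85 tall, 0.4 kg, loose on the bench to the robot's left of the board. Not to be disturbed. Origin: centre of its underside.
There are look-alikes about, which are no part of the job. Leave any orange look-alike of the last_a alone. What is shaped like the last_c but purple is not meant.

How it is judged:
At the end, for the whole second after the job is handed in: Counting from the pin, the lasts stand smallest to largest, one on each pad: each within 15 mm of its pad's centre, its length within 12 degrees of the pad's long axis (toe either way), flat on its sole on the pad, released and at rest (((horizontal distance between last_a and pad_p below 0.015 m and angle between the x axis of last_a and the x axis of pad_p, either way round below 0.21 rad and z of last_a in the frame of pad_p between -0.001 and 0.007 m) or (horizontal distance between last_a and pad_q below 0.015 m and angle between the x axis of last_a and the x axis of pad_q, either way round below 0.21 rad and z of last_a in the frame of pad_q between -0.001 and 0.007 m) or (horizontal distance between last_a and pad_r below 0.015 m and angle between the x axis of last_a and the x axis of pad_r, either way round below 0.21 rad and z of last_a in the frame of pad_r between -0.001 and 0.007 m) or (horizontal distance between last_a and pad_s below 0.015 m and angle between the x axis of last_a and the x axis of pad_s, either way round below 0.21 rad and z of last_a in the frame of pad_s between -0.001 and 0.007 m)) and horizontal distance between last_a and pin between 0.03 and 0.09 m and angle between each of last_a, last_b, last_c, last_d's own z axis and vertical below 0.08 rad and linear speed of each of last_a, last_b, last_c, last_d below 0.02 m/s and angular speed of each of last_a, last_b, last_c, last_d below 0.2 rad/s and contact force between each of last_a, last_b, last_c, last_d and the fingers below 0.05 N and ((horizontal distance between last_b and pad_p below 0.015 m and angle between the x axis of last_b and the x axis of pad_p, either way round below 0.21 rad and z of last_b in the frame of pad_p between -0.001 and 0.007 m) or (horizontal distance between last_b and pad_q below 0.015 m and angle between the x axis of last_b and the x axis of pad_q, either way round below 0.21 rad and z of last_b in the frame of pad_q between -0.001 and 0.007 m) or (horizontal distance between last_b and pad_r below 0.015 m and angle between the x axis of last_b and the x axis of pad_r, either way round below 0.21 rad and z of last_b in the frame of pad_r between -0.001 and 0.007 m) or (horizontal distance between last_b and pad_s below 0.015 m and angle between the x axis of last_b and the x axis of pad_s, either way round below 0.21 rad and z of last_b in the frame of pad_s between -0.001 and 0.007 m)) and horizontal distance between last_b and pin between 0.11 and 0.17 m and ((horizontal distance between last_c and pad_p below 0.015 m and angle between the x axis of last_c and the x axis of pad_p, either way round below 0.21 rad and z of last_c in the frame of pad_p between -0.001 and 0.007 m) or (horizontal distance between last_c and pad_q below 0.015 m and angle between the x axis of last_c and the x axis of pad_q, either way round below 0.21 rad and z of last_c in the frame of pad_q between -0.001 and 0.007 m) or (horizontal distance between last_c and pad_r below 0.015 m and angle between the x axis of last_c and the x axis of pad_r, either way round below 0.21 rad and z of last_c in the frame of pad_r between -0.001 and 0.007 m) or (horizontal distance between last_c and pad_s below 0.015 m and angle between the x axis of last_c and the x axis of pad_s, either way round below 0.21 rad and z of last_c in the frame of pad_s between -0.001 and 0.007 m)) and horizontal distance between last_c and pin between 0.19 and 0.25 m and ((horizontal distance between last_d and pad_p below 0.015 m and angle between the x axis of last_d and the x axis of pad_p, either way round below 0.21 rad and z of last_d in the frame of pad_p between -0.001 and 0.007 m) or (horizontal distance between last_d and pad_q below 0.015 m and angle between the x axis of last_d and the x axis of pad_q, either way round below 0.21 rad and z of last_d in the frame of pad_q between -0.001 and 0.007 m) or (horizontal distance between last_d and pad_r below 0.015 m and angle between the x axis of last_d and the x axis of pad_r, either way round below 0.21 rad and z of last_d in the frame of pad_r between -0.001 and 0.007 m) or (horizontal distance between last_d and pad_s below 0.015 m and angle between the x axis of last_d and the x axis of pad_s, either way round below 0.21 rad and z of last_d in the frame of pad_s between -0.001 and 0.007 m)) and horizontal distance between last_d and pin between 0.27 and 0.33 m); the robot touches nothing.
It fails at once if the jar of tacks is moved more than 30 mm or tipped (distance of tack_jar from where it was at the start of the episode above 0.03 m or angle between tack_jar's own z axis and vertical above 0.3 rad).
It also fails if it takes over 128 s, if anything falls off the work surface, if the arm or the gripper's body presses on something with over 40 N, if the wrist force passes 120 N, or if a joint passes its speed limit or range.

ROBOT

A 6-joint arm with a two-finger parallel gripper is mounted at the origin on the work surface. World frame = base frame: x ahead of the robot, y to its left, z up, the work surface at z = 0. Lengths are in m, angles in rad, forces in N, time in s.
With the tool pointing down it reaches from about 0.35 to 0.775 m from the base axis. Payload 5.5 kg.
Tool frame: the origin (TCP) lies midway between the tips of the shut fingers; the grasp point (between the pads) lies grasp_offset behind it (grasp_offset is the distance from the TCP to the grasp point, in m); z points along the fingers, y is the line along which they close (so a half turn about z gives the same grasp; the last joint's range is limited). The gripper opens to 85 mm and grips with 20 to 120 N. Pads are 22 mm wide; open, the fingers measure 114 mm over their backs; the gripper's body (76 mm by 85 mm) begins 54 mm behind the grasp point. The pads swing forward as they close: fully open they stand 13 mm farther back than shut.
Start: joints at [0.999, 0.313, 0.046, 1.304, 0, 1.431], TCP at [0.241, 0.522, 0.231] pointing down, gripper open.
Joint ranges: [-2.76, 2.76], [-0.86, 1.69], [-1.03, 1.26], [-2.2, 2.34], [-1.47, 1.5], [-3.14, 3.14]. Speed limits (rad/s): [2.57, 2.57, 3.14, 3.14, 3.14, 3.14].

INTERFACE

Orientations are given as a unit quaternion [w, x, y, z].
In Python, from workcell import * gives the robot as it stands.
- The arm moves only by the tool step_arm, never from a script. Its argument "deltas" is a list of rows, each a list of 7 numbers: the shift along the world's x, y, z in mm, then the turn, a rotation vector about the world's x, y, z in degrees, then the gripper's target within -1 to 1 (fully open at 1, half-way at 0, shut at -1). A call has 1 to 5 rows; each row shifts and turns the commanded pose from where the row before left it; what a row does not reach is not made up. A row lasts 1/10 s, in which the tool goes at most 50 mm and 8.59 degrees, less where a joint would pass 70% of its speed; a pose out of reach is approached as far as the arm can. A call is refused whole if a number of a shift passes 50 or a number of a turn 8.59, either way. A call with a gripper value outside its range is refused whole. The fingers move at their own pace and stop on an object; "newtons" is the grip in N (left out, the last holds). Time passes only in rows, so rows that do not move let the fingers close. It gives the time, the measured TCP pose, the force, the opening and the grip force at its end, in the units of the state.
- get_state(): the state, without advancing time (a new reading comes with each control period).
- read_camera(name): name is "scene" or "top"; returns a dict with "image" (400x640x3 uint8, red, green, blue), "z_map" (400x640 float32, m along the optical axis (not along the pixel's ray), 0 where there is no reading), "K" (3x3 intrinsics, pixels), "world_from_camera" (4x4, takes a point from camera to world coordinates). Camera axes: x right, y down, z forward; pixel columns grow to the right and rows downward; lengths in m; the calibration is good to about 2 mm. A picture is of the moment at which its call begins.
- hand_in(): hands the job in; it is judged then, once.
The state is a dict: "clock": time; "joint_pos": joint angles; "qvel": joint speeds; "tau": joint torques, N m; "tcp_pos": TCP position; "orientation": TCP orientation; "wrist_force": force on the tool from outside, world axes, zero at the start; "ft_torque": the same for the moment, N m; "finger_gap": finger opening in m; "grip_force": force on a finger pad.
Only numpy, scipy, OpenCV 4.12 (cv2) and the standard library are available. Lean on these libraries where they do the work, as an engineer would, in place of code of your own. Each camera call takes 0.05 s, during which the arm holds its last target. There are 200 camera calls.

## Working session

There is one attempt and no reset: what is moved stays moved. The work goes in short steps, Python scripts to look and compute and a tool call to move; the robot and the scene stay as the last step left them, time stands still between calls to the robot, and variables do not carry over. Pictures are saved under pics/ and viewed, at most 14 in all, crops included, and the job is handed in when it is done.

Besides the shell and the picture viewer there is one more tool, called after "Request:" as name(argument=value, ...), one argument or row to a line, values as JSON. step_arm: Moves the arm, as the interface text tells. Its arguments: {"type":"object","properties":{"deltas":{"type":"array","items":{"type":"array","items":{"type":"number"}}},"newtons":{"type":"number"}},"required":["deltas"]}

```bash
mkdir -p pics; python3 - <<'E'
from workcell import *
import cv2,numpy as np
s=get_state();print(s)
for n in("top","scene"):
    c=read_camera(n);cv2.imwrite(f"pics/{n}0.png",c["image"][:,:,::-1]);np.savez(f"{n}0.npz",**c);print(c["K"],c["world_from_camera"])
E
```

```text
{'clock': 0.0, 'joint_pos': array([ 9.99374453e-01,  3.14030438e-01,  4.49836304e-02,  1.30356422e+00,
       -5.76368773e-06,  1.43119880e+00]), 'qvel': array([-0.0007093 ,  0.00067733,  0.00149795, -0.00059329, -0.00153708,
        0.00035276]), 'tau': array([-1.25552192e-04, -4.80627394e+01,  2.98535675e+01,  1.95768150e-02,
       -2.33346482e-04, -9.34185209e-07]), 'tcp_pos': array([0.24039336, 0.52179383, 0.23039366]), 'orientation': array([-3.13118995e-04,  2.14238419e-01,  9.76780977e-01, -8.51618221e-04]), 'wrist_force': array([ 0.8731408, -0.6666306, -0.1418728]), 'ft_torque': array([-0.01909349,  0.0227875 , -0.02396512]), 'grip_force': 0.0, 'finger_gap': 0.08557886388458401}
[[475.52537959   0.         316.07933577]
 [  0.         475.52537959 197.50767598]
 [  0.           0.           1.        ]] [[-0.02310477 -0.98104446  0.19240045  0.27103444]
 [-0.9996858   0.02080077 -0.01398659  0.0140491 ]
 [ 0.00971939 -0.19266315 -0.98121682  1.31581855]
 [ 0.          0.          0.          1.        ]]
[[380.78431356   0.         320.22714568]
 [  0.         380.78431356 201.33517933]
 [  0.           0.           1.        ]] [[ 0.41957185  0.65607817 -0.62731244  1.08635608]
 [ 0.90754577 -0.31681905  0.27565626 -0.2556262 ]
 [-0.01789248 -0.68497236 -0.72834932  0.72585344]
 [ 0.          0.          0.          1.        ]]
```

View pics/top0.png

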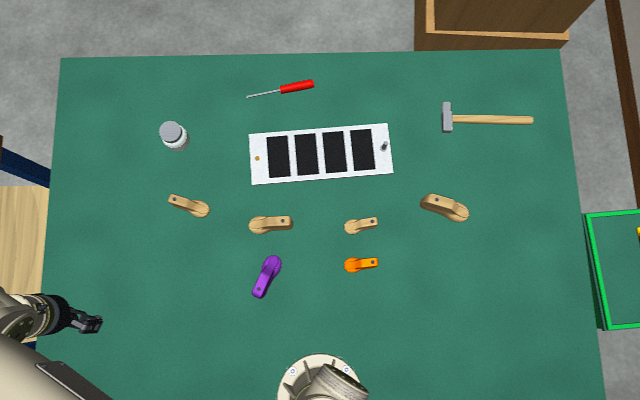

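View pics/scene0.png

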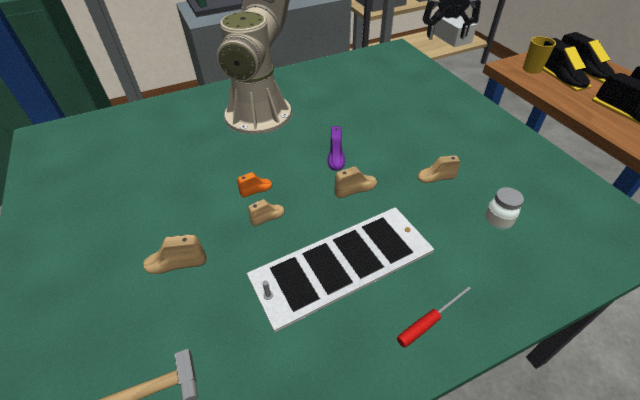

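The top view shows four tan lasts at pixels (188,205), (270,224), (361,226) and (445,207). The purple look-alike is at (266,277) and the orange one at (361,264). The pads are at x≈278, 307, 335 and 362, the pin at (384,146), which is the right or -y end, and the jar at (173,135). The scene view shows the same layout. Next I measure.

```bash
cat > h.py <<'E'
import cv2,numpy as np
def world(c):
    z=c["z_map"];K=c["K"];v,u=np.indices(z.shape)
    p=np.stack([(u-K[0,2])/K[0,0]*z,(v-K[1,2])/K[1,1]*z,z],-1)
    T=c["world_from_camera"];return p@T[:3,:3].T+T[:3,3]
def ray(c,uv,h):
    uv=np.atleast_2d(uv).astype(float);T=c["world_from_camera"]
    d=np.c_[uv,np.ones(len(uv))]@np.linalg.inv(c["K"]).T@T[:3,:3].T
    return T[:3,3]+d*((h-T[2,3])/d[:,2])[:,None]
def blobs(mask,amin):
    n,l,st,ce=cv2.connectedComponentsWithStats(mask.astype(np.uint8),connectivity=4)
    return [l==i for i in range(1,n) if st[i,4]>amin]
def rect(P):
    (c,s,a)=cv2.minAreaRect((P[:,:2]*1000).astype(np.float32));
    b=cv2.boxPoints((c,s,a));e=[b[1]-b[0],b[2]-b[1]];e=max(e,key=np.linalg.norm)
    return np.array(c),np.sort(s)[::-1],np.degrees(np.arctan2(e[1],e[0]))
def lasts(c):
    W=world(c);hsv=cv2.cvtColor(c["image"],cv2.COLOR_RGB2HSV);v,u=np.indices(hsv.shape[:2])
    m=(hsv[...,0]>9)&(hsv[...,0]<26)&(hsv[...,1]>60)&(hsv[...,1]<190)&(hsv[...,2]>60)&(W[...,2]<.13)&(W[...,0]>.2)&(W[...,0]<.8)&(abs(W[...,1])<.5)&(W[...,2]>.008)
    out=[]
    for b in blobs(m,120):
        hs=W[b][:,2];H=np.percentile(hs,95)
        t=b&(W[...,2]>H-.007);t=cv2.morphologyEx(t.astype(np.uint8),cv2.MORPH_CLOSE,np.ones((5,5)))>0
        uv=np.c_[u[t],v[t]];P=ray(c,uv,H);r=rect(P)
        uv=np.c_[u[b],v[b]];Q=W[b];
        ax=np.array([np.cos(np.radians(r[2])),np.sin(np.radians(r[2]))]);
        if (Q[:,:2].mean(0)*1000-r[0])@ax<0: ax=-ax
        proj=Q[:,:2]@ax*1000
        s=proj-r[0]@ax
        print("px",uv.mean(0).round(),"H",round(H*1000,1),"top c",r[0].round(1),"size",r[1].round(1),"toe ang",np.degrees(np.arctan2(ax[1],ax[0])).round(1),"extent",s.min().round(),s.max().round(),"mid",(r[0]+ax*(s.min()+s.max())/2).round(1))
E
python3 - <<'E'
from h import *
c=dict(np.load("top0.npz"))
lasts(c)
W=world(c);g=c["image"].max(2);v,u=np.indices(g.shape)
m=(g<60)&(W[...,2]>.005)&(W[...,2]<.03)&(W[...,0]>.4)&(abs(W[...,1])<.3)
for b in blobs(m,200):
    P=ray(c,np.c_[u[b],v[b]],.017);print("pad",[x.round(1) if hasattr(x,'round') else x for x in rect(P)],np.median(W[b][:,2]))
m=(W[...,2]>.035)&(W[...,0]>.53)&(abs(W[...,1])<.4)
for b in blobs(m,8): print("tall",W[b].mean(0).round(3),W[b].max(0).round(3),u[b].mean(),v[b].mean())
im=cv2.resize(c["image"][180:310,150:490],None,fx=2.3,fy=2.3,interpolation=cv2.INTER_CUBIC);cv2.imwrite("pics/crop.png",im[:,:,::-1])
E
```

```text
px [469. 119.] H 28.9 top c [ 745.9 -448.3] size [100.6  18.1] toe ang -91.1 extent -50.0 52.0 mid [ 745.8 -448.9]
px [445. 207.] H 82.9 top c [ 496.4 -333.1] size [70.  29.2] toe ang -106.9 extent -39.0 97.0 mid [ 487.9 -360.9]
px [190. 205.] H 65.9 top c [516.1 362.9] size [54.9 24.5] toe ang -109.7 extent -31.0 70.0 mid [509.4 344.3]
px [269. 224.] H 74.3 top c [453.6  96.7] size [60.7 26.6] toe ang 88.8 extent -32.0 86.0 mid [454.1 123.5]
px [360. 225.] H 59.1 top c [ 448.7 -142.9] size [43.2 22.9] toe ang 98.2 extent -23.0 62.0 mid [ 445.9 -123.7]
pad [array([ 662.9, -138.4]), array([117.9,  58.1]), np.float32(3.6)] 0.01726172753352817
pad [array([657.6, -58.7]), array([118.2,  57.1]), np.float32(3.7)] 0.016999302811174122
pad [array([652.4,  20.9]), array([118.2,  57.9]), np.float32(3.7)] 0.017005781219909477
pad [array([647.3, 100.5]), array([118.3,  57.5]), np.float32(3.7)] 0.016857552121369412
tall [0.698 0.376 0.073] [0.733 0.4   0.092] 175.19166666666666 134.45208333333332
tall [ 0.665 -0.199  0.057] [ 0.672 -0.194  0.069] 385.26666666666665 143.93333333333334
tall [0.533 0.378 0.062] [0.535 0.389 0.067] 173.64285714285714 194.64285714285714
```

View pics/crop.png

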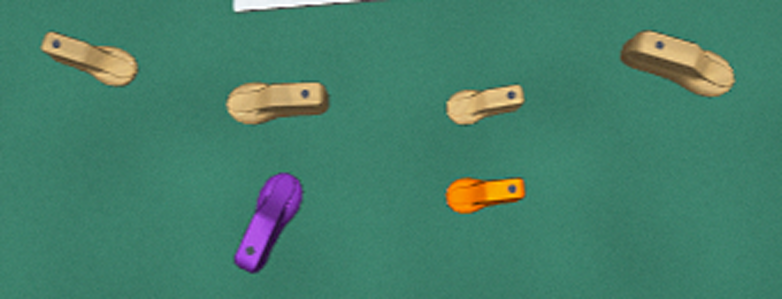

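The crop shows that the tan lasts at top pixels (360,225), (190,205), (269,224) and (445,207) have tops at 59, 66, 74 and 83 mm, so they are a, b, c and d. The top lengths of 43, 55, 61 and 70 mm agree.

What could be taken for what:
- **last_a:** tan (360,225) or orange (361,264). I choose tan.
- **last_c:** tan (269,224) or purple (266,277). I choose tan.
- **Not a last:** the hammer handle at (469,119).

Pads counted from the pin at y=-0.199 have y = -138, -59, 21 and 100 mm, with their long axis at 3.7°. I start with last_b, grip point (511.6, 350.2) and closing line at 160.3°.

```bash
cat >> h.py <<'E'
def rem(x,y,z,phi):
    from workcell import get_state
    from scipy.spatial.transform import Rotation as R
    s=get_state();q=s["orientation"];r=R.from_quat([q[1],q[2],q[3],q[0]]).as_matrix()
    f=np.degrees(np.arctan2(r[1,1],r[0,1]))
    print("t",s["clock"].__round__(2),"rem",(np.array([x,y,z])-s["tcp_pos"]*1000).round(1),"turn",round((phi-f+180)%360-180,1),"tilt",r[:,2].round(3),"gap",round(s["finger_gap"]*1000,1),"F",s["wrist_force"].round(1),"j",s["joint_pos"].round(2))
E
python3 -c "
import workcell;print(getattr(workcell,'grasp_offset','none'),[n for n in dir(workcell) if n[0]!='_'])"
```

```text
0.0187 ['MotionError', 'get_state', 'grasp_offset', 'hand_in', 'read_camera']
```

Request:
step_arm(
  deltas=[
    [22,-14,-9,0,0,8,0.4],
    [23,-14,-9,0,0,8,0.4],
    [22,-14,-9,0,0,8,0.4],
    [23,-14,-9,0,0,8,0.4],
    [23,-14,-9,0,0,8,0.4],
  ],
)

```text
clock: 0.6
tcp_pos: [0.3542, 0.4514, 0.1855]
orientation: [-0.0, -0.136, 0.991, -0.0]
wrist_force: [1.2, -0.5, 0.2]
finger_gap: 0.0599
grip_force: 0.0
```

Request:
step_arm(
  deltas=[
    [22,-14,-9,0,0,8,0.4],
    [23,-14,-9,0,0,8,0.4],
    [22,-14,-9,0,0,8,0.4],
    [23,-14,-9,0,0,8,0.4],
    [23,-14,-9,0,0,8,0.4],
  ],
)

```text
clock: 1.1
tcp_pos: [0.4672, 0.3814, 0.1404]
orientation: [-0.001, -0.466, 0.885, 0.0]
wrist_force: [-0.2, 0.3, 0.1]
finger_gap: 0.0598
grip_force: 0.0
```

Request:
step_arm(
  deltas=[
    [22,-15,-9,0,0,8,0.4],
    [23,-16,-9,0,0,7,0.4],
    [0,0,0,0,0,0,0.4],
    [0,0,0,0,0,0,0.4],
  ],
)

```text
clock: 1.5
tcp_pos: [0.5114, 0.3506, 0.1225]
orientation: [-0.001, -0.574, 0.819, 0.0]
wrist_force: [-0.8, 0.2, -0.7]
finger_gap: 0.0599
grip_force: 0.0
```

```bash
python3 -c "
from h import *;rem(511.6,350.2,36,160.3)"
```

```text
t 1.5 rem [  0.2  -0.4 -86.5] turn 0.2 tilt [-0.002 -0.001 -1.   ] gap 59.9 F [-0.8  0.2 -0.7] j [ 0.47  0.45 -0.02  1.1   0.   -0.75]
```

Request:
step_arm(
  deltas=[
    [0,0,-25,0,0,0,0.4],
    [0,0,-25,0,0,0,0.4],
    [0,0,-20,0,0,0,0.4],
    [0,0,-20,0,0,0,0.4],
    [0,0,0,0,0,0,0.4],
  ],
)

```text
clock: 2.0
tcp_pos: [0.5085, 0.351, 0.0308]
orientation: [-0.003, -0.576, 0.818, 0.001]
wrist_force: [-0.7, 0.2, 0.2]
finger_gap: 0.0598
grip_force: 0.0
```

Request:
step_arm(
  deltas=[
    [0,0,0,0,0,0,-1],
    [0,0,0,0,0,0,-1],
    [0,0,0,0,0,0,-1],
    [0,0,0,0,0,0,-1],
    [0,0,0,0,0,0,-1],
  ],
  newtons=40,
)

```text
clock: 2.5
tcp_pos: [0.5125, 0.352, 0.035]
orientation: [0.001, -0.575, 0.818, 0.0]
wrist_force: [-0.6, 0.1, 5.9]
finger_gap: 0.0254
grip_force: 41.5
```

```bash
python3 -c "
from h import *;rem(511.6,350.2,32,160.3)
from workcell import read_camera
c=read_camera('scene');cv2.imwrite('pics/g.png',cv2.resize(c['image'][100:260,340:560],None,fx=3,fy=3)[:,:,::-1])"
```

```text
t 2.5 rem [-0.9 -1.8 -3. ] turn 0.0 tilt [ 0.002  0.002 -1.   ] gap 25.4 F [-0.6  0.1  5.9] j [ 0.47  0.52 -0.14  0.91  0.   -0.75]
```

View pics/g.png

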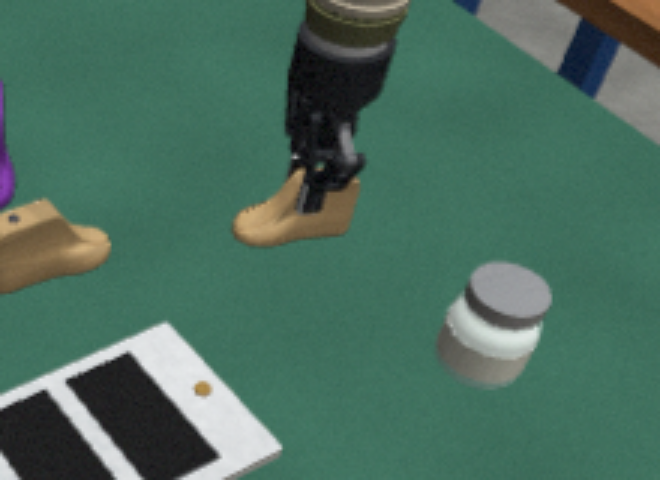

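The view shows last_b at crop pixel (300,210) held across its cone, standing level. The gap of 25.4 mm suits b's 26 mm cone. Next I lift it and carry it to the second pad.

Request:
step_arm(
  deltas=[
    [0,0,35,0,0,0,-1],
    [0,0,40,0,0,0,-1],
    [0,-10,25,0,0,0,-1],
    [16,-30,0,0,0,-6,-1],
    [16,-40,0,0,0,-7,-1],
  ],
)

```text
clock: 3.05
tcp_pos: [0.5446, 0.2721, 0.1351]
orientation: [0.002, -0.479, 0.878, -0.0]
wrist_force: [0.0, 0.5, -1.3]
finger_gap: 0.0254
grip_force: 40.6
```

Request:
step_arm(
  deltas=[
    [16,-40,0,0,0,-7,-1],
    [16,-40,0,0,0,-7,-1],
    [16,-40,0,0,0,-7,-1],
    [16,-40,0,0,0,-7,-1],
    [16,-40,0,0,0,-7,-1],
  ],
)

```text
clock: 3.55
tcp_pos: [0.624, 0.0694, 0.1335]
orientation: [0.0, -0.19, 0.982, -0.0]
wrist_force: [0.8, -0.6, -1.1]
finger_gap: 0.0254
grip_force: 40.6
```

Request:
step_arm(
  deltas=[
    [16,-40,0,0,0,-7,-1],
    [16,-40,0,0,0,-6,-1],
    [16,-30,0,0,0,-5,-1],
    [0,-10,0,0,0,0,-1],
    [0,0,0,0,0,0,-1],
  ],
)

```text
clock: 4.05
tcp_pos: [0.6714, -0.0506, 0.1328]
orientation: [-0.0, -0.036, 0.999, 0.0]
wrist_force: [-0.9, 1.1, -0.8]
finger_gap: 0.0253
grip_force: 40.5
```

```bash
python3 -c "
from h import *;rem(672.6,-57.7,53,93.7)"
```

```text
t 4.05 rem [  1.2  -7.1 -79.8] turn -0.4 tilt [-0.001  0.    -1.   ] gap 25.3 F [-0.9  1.1 -0.8] j [-0.19  0.54  0.16  1.18 -0.   -0.27]
```

Request:
step_arm(
  deltas=[
    [1,-7,-25,0,0,-0.4,-1],
    [0,0,-25,0,0,0,-1],
    [0,0,-15,0,0,0,-1],
    [0,0,-8,0,0,0,-1],
    [0,0,0,0,0,0,-1],
  ],
)

```text
clock: 4.55
tcp_pos: [0.6713, -0.0541, 0.0592]
orientation: [-0.001, -0.035, 0.999, 0.0]
wrist_force: [0.0, 0.6, -1.2]
finger_gap: 0.0251
grip_force: 40.6
```

```bash
python3 -c "
from h import *;rem(672.6,-57.7,53,93.7)"
```

```text
t 4.55 rem [ 1.3 -3.6 -6.2] turn -0.3 tilt [-0.003  0.001 -1.   ] gap 25.1 F [ 0.   0.6 -1.2] j [-0.2   0.59  0.05  1.03  0.   -0.27]
```

Request:
step_arm(
  deltas=[
    [1,-3,-3,0,0,0,-1],
    [0,0,-2,0,0,0,-1],
    [0,0,0,0,0,0,-1],
    [0,0,0,0,0,0,-1],
  ],
)

```text
clock: 4.95
tcp_pos: [0.674, -0.0589, 0.0559]
orientation: [0.0, -0.034, 0.999, -0.0]
wrist_force: [-0.4, 0.9, -0.7]
finger_gap: 0.0248
grip_force: 40.6
```

```bash
python3 -c "
from h import *;rem(672.6,-57.7,53,93.7)"
```

```text
t 4.95 rem [-1.4  1.2 -2.9] turn -0.2 tilt [ 0.001 -0.    -1.   ] gap 24.8 F [-0.4  0.9 -0.7] j [-0.21  0.6   0.05  1.02  0.   -0.27]
```

Request:
step_arm(
  deltas=[
    [-1,0,-3,0,0,0,-1],
    [0,0,0,0,0,0,-1],
    [0,0,0,0,0,0,-1],
  ],
)

```text
clock: 5.25
tcp_pos: [0.6726, -0.0588, 0.0523]
orientation: [-0.0, -0.034, 0.999, 0.0]
wrist_force: [0.5, 0.3, -1.6]
finger_gap: 0.0252
grip_force: 40.6
```

Request:
step_arm(
  deltas=[
    [0,0,0,0,0,0,0.05],
    [0,0,0,0,0,0,0.05],
    [0,0,0,0,0,0,0.05],
    [0,0,0,0,0,0,0.05],
  ],
)

```text
clock: 5.65
tcp_pos: [0.6727, -0.0587, 0.0524]
orientation: [0.0, -0.034, 0.999, 0.0]
wrist_force: [1.0, -0.1, 0.3]
finger_gap: 0.045
grip_force: 0.0
```

Request:
step_arm(
  deltas=[
    [0,0,20,0,0,0,0.05],
    [0,0,35,0,0,0,0.05],
    [0,0,35,0,0,0,0.05],
    [-30,0,10,0,0,0,0.4],
    [-40,0,0,0,0,0,0.4],
  ],
)

```text
clock: 6.15
tcp_pos: [0.6052, -0.0594, 0.155]
orientation: [0.003, -0.034, 0.999, -0.001]
wrist_force: [0.1, -0.6, 0.1]
finger_gap: 0.0594
grip_force: 0.0
```

```bash
python3 -c "
from h import *;rem(447.1,-131.5,29,8.2)"
```

```text
t 6.15 rem [-158.1  -72.1 -126. ] turn -85.7 tilt [ 0.007 -0.001 -1.   ] gap 59.4 F [ 0.1 -0.6  0.1] j [-0.23  0.4  -0.01  1.15  0.   -0.3 ]
```

Request:
step_arm(
  deltas=[
    [-14,-7,-8,0,0,-8,0.4],
    [-14,-7,-8,0,0,-8,0.4],
    [-14,-7,-8,0,0,-8,0.4],
    [-14,-7,-8,0,0,-8,0.4],
    [-14,-7,-8,0,0,-8,0.4],
  ],
)

```text
clock: 6.65
tcp_pos: [0.5321, -0.094, 0.1123]
orientation: [0.0, 0.313, 0.95, 0.0]
wrist_force: [-0.8, 0.1, -0.6]
finger_gap: 0.0596
grip_force: 0.0
```

Request:
step_arm(
  deltas=[
    [-14,-7,0,0,0,-8,0.4],
    [-14,-7,0,0,0,-8,0.4],
    [-14,-7,0,0,0,-8,0.4],
    [-14,-7,0,0,0,-8,0.4],
    [-14,-7,0,0,0,-8,0.4],
  ],
)

```text
clock: 7.15
tcp_pos: [0.4622, -0.129, 0.1125]
orientation: [0.0, 0.619, 0.786, 0.0]
wrist_force: [-0.0, -0.6, 0.0]
finger_gap: 0.0597
grip_force: 0.0
```

Request:
step_arm(
  deltas=[
    [-14,-2,0,0,0,-6,0.4],
    [0,0,0,0,0,0,0.4],
    [0,0,0,0,0,0,0.4],
  ],
)

```text
clock: 7.45
tcp_pos: [0.4491, -0.1309, 0.1127]
orientation: [0.001, 0.656, 0.755, 0.0]
wrist_force: [0.6, -0.6, 0.0]
finger_gap: 0.0596
grip_force: 0.0
```

```bash
python3 -c "
from h import *;rem(447.1,-131.5,29,8.2)
from workcell import read_camera
lasts(read_camera('top'))"
```

```text
t 7.45 rem [ -2.   -0.6 -83.7] turn 0.2 tilt [ 0.001 -0.    -1.   ] gap 59.6 F [ 0.6 -0.6  0. ] j [-0.46  0.18 -0.43  0.96  0.    0.98]
px [469. 119.] H 28.4 top c [ 744.6 -448.4] size [100.7  21.1] toe ang -91.1 extent -50.0 52.0 mid [ 744.5 -449. ]
px [335. 147.] H 83.3 top c [685.4 -58.7] size [53.8 24.6] toe ang -174.1 extent -29.0 73.0 mid [663.8 -61. ]
px [446. 207.] H 82.9 top c [ 496.8 -331.9] size [70.  28.9] toe ang -107.6 extent -35.0 98.0 mid [ 487.4 -361.7]
px [269. 224.] H 73.9 top c [453.6  96.8] size [60.7 26.6] toe ang 88.8 extent -32.0 86.0 mid [454.2 123.5]
```

last_b sits about 3 mm from its pad's centre at the right height. Now last_a.

Request:
step_arm(
  deltas=[
    [-2,0,-25,0,0,0,0.4],
    [0,0,-25,0,0,0,0.4],
    [0,0,-20,0,0,0,0.4],
    [0,0,-14,0,0,0,0.4],
    [0,0,0,0,0,0,0.4],
  ],
)

```text
clock: 8.0
tcp_pos: [0.4459, -0.1299, 0.0265]
orientation: [-0.002, 0.656, 0.755, -0.0]
wrist_force: [0.4, 0.6, 0.2]
finger_gap: 0.0596
grip_force: 0.0
```

Request:
step_arm(
  deltas=[
    [0,0,0,0,0,0,-1],
    [0,0,0,0,0,0,-1],
    [0,0,0,0,0,0,-1],
    [0,0,0,0,0,0,-1],
    [0,0,0,0,0,0,-1],
  ],
  newtons=40,
)

```text
clock: 8.5
tcp_pos: [0.4477, -0.1311, 0.0293]
orientation: [0.001, 0.657, 0.754, 0.001]
wrist_force: [0.8, 0.8, 4.8]
finger_gap: 0.0234
grip_force: 42.3
```

```bash
python3 -c "
from h import *;rem(447.1,-131.5,28,8.2)"
```

```text
t 8.5 rem [-0.6 -0.4 -1.3] turn 0.3 tilt [ 0.002 -0.001 -1.   ] gap 23.4 F [0.8 0.8 4.8] j [-0.46  0.27 -0.55  0.74  0.    0.98]
```

Request:
step_arm(
  deltas=[
    [0,0,35,0,0,0,-1],
    [0,0,40,0,0,0,-1],
    [10,0,35,0,0,8,-1],
    [20,0,0,0,0,8,-1],
    [22,0,0,0,0,8,-1],
  ],
)

```text
clock: 9.0
tcp_pos: [0.4997, -0.1312, 0.1401]
orientation: [0.002, 0.484, 0.875, 0.0]
wrist_force: [0.5, -0.3, -0.9]
finger_gap: 0.0231
grip_force: 41.6
```

Request:
step_arm(
  deltas=[
    [22,-1,0,0,0,8,-1],
    [22,-1,0,0,0,8,-1],
    [22,-1,0,0,0,8,-1],
    [22,-1,0,0,0,8,-1],
    [22,-1,0,0,0,8,-1],
  ],
)

```text
clock: 9.5
tcp_pos: [0.609, -0.1357, 0.1379]
orientation: [-0.001, 0.155, 0.988, 0.0]
wrist_force: [0.3, -0.1, -0.6]
finger_gap: 0.0232
grip_force: 41.6
```

Request:
step_arm(
  deltas=[
    [22,-1,0,0,0,8,-1],
    [22,-1,0,0,0,5.5,-1],
    [20,0,-10,0,0,0,-1],
    [0,0,-20,0,0,0,-1],
    [0,0,0,0,0,0,-1],
  ],
)

```text
clock: 10.0
tcp_pos: [0.6707, -0.1371, 0.1045]
orientation: [-0.003, 0.04, 0.999, 0.001]
wrist_force: [-1.2, -0.4, -0.4]
finger_gap: 0.0231
grip_force: 41.6
```

```bash
python3 -c "
from h import *;rem(673.9,-137.7,47,93.7)"
```

```text
t 10.0 rem [  3.2  -0.6 -57.5] turn 8.3 tilt [-0.006  0.002 -1.   ] gap 23.1 F [-1.2 -0.4 -0.4] j [-0.32  0.59  0.16  1.15 -0.   -0.24]
```

Request:
step_arm(
  deltas=[
    [1,0,-10,0,0,8,-1],
    [0,0,-18,0,0,0,-1],
    [0,0,-15,0,0,0,-1],
    [0,0,-8,0,0,0,-1],
    [0,0,0,0,0,0,-1],
  ],
)

```text
clock: 10.5
tcp_pos: [0.6724, -0.1375, 0.0564]
orientation: [-0.001, -0.029, 1.0, 0.0]
wrist_force: [-1.1, 0.8, -0.7]
finger_gap: 0.0231
grip_force: 41.6
```

Request:
step_arm(
  deltas=[
    [0,0,0,0,0,0,-1],
    [0,0,0,0,0,0,-1],
  ],
)

```text
clock: 10.7
tcp_pos: [0.6743, -0.138, 0.0586]
orientation: [0.001, -0.029, 1.0, -0.0]
wrist_force: [0.6, -0.1, -1.0]
finger_gap: 0.0234
grip_force: 41.6
```

```bash
python3 -c "
from h import *;rem(673.9,-137.7,47,93.7)"
```

```text
t 10.7 rem [ -0.4   0.3 -11.6] turn 0.3 tilt [ 0.002 -0.001 -1.   ] gap 23.4 F [ 0.6 -0.1 -1. ] j [-0.32  0.62  0.09  1.05  0.   -0.38]
```

Request:
step_arm(
  deltas=[
    [0,0,-6,0,0,0,-1],
    [0,0,-6,0,0,0,-1],
    [0,0,0,0,0,0,-1],
    [0,0,0,0,0,0,-1],
  ],
)

```text
clock: 11.1
tcp_pos: [0.6742, -0.1378, 0.046]
orientation: [0.001, -0.029, 1.0, -0.0]
wrist_force: [0.3, 1.0, 4.3]
finger_gap: 0.023
grip_force: 42.6
```

Request:
step_arm(
  deltas=[
    [0,0,0,0,0,0,0.05],
    [0,0,0,0,0,0,0.05],
    [0,0,0,0,0,0,0.05],
    [0,0,0,0,0,0,0.05],
  ],
)

```text
clock: 11.5
tcp_pos: [0.6734, -0.1377, 0.0449]
orientation: [-0.0, -0.029, 1.0, 0.0]
wrist_force: [-0.3, -1.0, -0.5]
finger_gap: 0.0446
grip_force: 0.0
```

Request:
step_arm(
  deltas=[
    [0,0,20,0,0,0,0.05],
    [0,0,35,0,0,0,0.05],
    [0,0,35,0,0,0,0.05],
    [-30,0,20,0,0,0,0.4],
    [-40,10,0,0,0,8,0.4],
  ],
)

```text
clock: 12.0
tcp_pos: [0.6067, -0.1296, 0.1588]
orientation: [0.004, -0.1, 0.995, -0.002]
wrist_force: [-0.5, 0.2, 0.5]
finger_gap: 0.0595
grip_force: 0.0
```

```bash
python3 -c "
from h import *;rem(453.9,112.2,34,178.8)"
```

```text
t 12.0 rem [-152.8  241.8 -124.8] turn 77.3 tilt [ 0.008 -0.003 -1.   ] gap 59.5 F [-0.5  0.2  0.5] j [-0.34  0.42  0.03  1.17 -0.   -0.54]
```

Request:
step_arm(
  deltas=[
    [-15,24,0,0,0,8,0.4],
    [-15,24,0,0,0,8,0.4],
    [-15,24,0,0,0,8,0.4],
    [-15,24,0,0,0,8,0.4],
    [-15,24,0,0,0,8,0.4],
  ],
)

```text
clock: 12.5
tcp_pos: [0.5279, -0.0069, 0.1554]
orientation: [0.0, -0.436, 0.9, 0.0]
wrist_force: [0.2, 0.4, -0.1]
finger_gap: 0.0597
grip_force: 0.0
```

Request:
step_arm(
  deltas=[
    [-15,24,-7,0,0,8,0.4],
    [-15,24,-7,0,0,8,0.4],
    [-15,24,-7,0,0,8,0.4],
    [-15,24,-7,0,0,8,0.4],
    [-15,25,-7,0,0,5.3,0.4],
  ],
)

```text
clock: 13.0
tcp_pos: [0.453, 0.1141, 0.1201]
orientation: [0.0, -0.7, 0.714, -0.0]
wrist_force: [0.6, 0.7, 0.5]
finger_gap: 0.06
grip_force: 0.0
```

Request:
step_arm(
  deltas=[
    [0,0,0,0,0,0,0.4],
    [0,0,0,0,0,0,0.4],
    [0,0,0,0,0,0,0.4],
  ],
)

```text
clock: 13.3
tcp_pos: [0.4546, 0.1128, 0.1207]
orientation: [0.0, -0.698, 0.716, -0.0]
wrist_force: [0.8, 0.4, 0.5]
finger_gap: 0.06
grip_force: 0.0
```

```bash
python3 -c "
from h import *;rem(453.9,112.2,34,178.8)
from workcell import read_camera
lasts(read_camera('top'))"
```

```text
t 13.3 rem [ -0.7  -0.6 -86.7] turn 0.2 tilt [ 0.001 -0.    -1.   ] gap 60.0 F [0.8 0.4 0.5] j [ 0.07  0.17 -0.42  0.98 -0.   -1.47]
px [470. 119.] H 28.7 top c [ 742.9 -448.4] size [100.9  24.1] toe ang -91.1 extent -52.0 52.0 mid [ 742.9 -448.4]
px [335. 147.] H 83.1 top c [685.8 -58.9] size [53.5 25.1] toe ang -176.2 extent -30.0 73.0 mid [664.3 -60.3]
px [363. 147.] H 75.6 top c [ 679.9 -138. ] size [46.9 23.4] toe ang -176.9 extent -39.0 61.0 mid [ 669.  -138.6]
px [445. 207.] H 82.4 top c [ 497.  -331.6] size [70.3 29.6] toe ang -109.2 extent -37.0 98.0 mid [ 486.9 -360.5]
px [286. 223.] H 75.4 top c [454.3  78.2] size [23.9 23.6] toe ang 178.8 extent -14.0 16.0 mid [453.2  78.2]
```

last_a sits within about 5 mm of its pad's centre. Now I grip last_c.

Request:
step_arm(
  deltas=[
    [0,0,-25,0,0,0,0.4],
    [0,0,-25,0,0,0,0.4],
    [0,0,-20,0,0,0,0.4],
    [0,0,-14,0,0,0,0.4],
    [0,0,0,0,0,0,0.4],
  ],
)

```text
clock: 13.85
tcp_pos: [0.4527, 0.1123, 0.0347]
orientation: [-0.001, -0.698, 0.716, 0.001]
wrist_force: [-0.7, -0.6, 0.3]
finger_gap: 0.0596
grip_force: 0.0
```

Request:
step_arm(
  deltas=[
    [0,0,0,0,0,0,-1],
    [0,0,0,0,0,0,-1],
    [0,0,0,0,0,0,-1],
    [0,0,0,0,0,0,-1],
    [0,0,0,0,0,0,-1],
  ],
  newtons=40,
)

```text
clock: 14.35
tcp_pos: [0.4549, 0.1131, 0.0373]
orientation: [0.001, -0.699, 0.715, -0.001]
wrist_force: [2.2, 0.6, 4.6]
finger_gap: 0.0275
grip_force: 45.5
```

```bash
python3 -c "
from h import *;rem(453.9,112.2,36,178.8)"
```

```text
t 14.35 rem [-1.  -0.9 -1.3] turn 0.1 tilt [ 0.003 -0.    -1.   ] gap 27.5 F [2.2 0.6 4.6] j [ 0.07  0.27 -0.54  0.77 -0.   -1.47]
```

Request:
step_arm(
  deltas=[
    [0,0,35,0,0,0,-1],
    [0,0,40,0,0,0,-1],
    [6,-1,35,0,0,-8,-1],
    [17,-9,0,0,0,-8,-1],
    [17,-9,0,0,0,-8,-1],
  ],
)

```text
clock: 14.85
tcp_pos: [0.4945, 0.0945, 0.1479]
orientation: [0.001, -0.533, 0.846, -0.0]
wrist_force: [0.2, -0.1, -1.7]
finger_gap: 0.0273
grip_force: 44.9
```

Request:
step_arm(
  deltas=[
    [17,-9,0,0,0,-8,-1],
    [17,-9,0,0,0,-8,-1],
    [17,-9,0,0,0,-8,-1],
    [17,-9,0,0,0,-8,-1],
    [17,-9,0,0,0,-8,-1],
  ],
)

```text
clock: 15.35
tcp_pos: [0.5786, 0.0492, 0.1458]
orientation: [-0.001, -0.211, 0.978, 0.0]
wrist_force: [0.6, -0.3, -1.5]
finger_gap: 0.0277
grip_force: 44.9
```

Request:
step_arm(
  deltas=[
    [17,-9,0,0,0,-8,-1],
    [17,-9,0,0,0,-8,-1],
    [24,-9,-10,0,0,-5,-1],
    [0,0,-10,0,0,0,-1],
    [0,0,0,0,0,0,-1],
  ],
)

```text
clock: 15.85
tcp_pos: [0.6348, 0.0224, 0.1237]
orientation: [-0.003, -0.032, 0.999, 0.001]
wrist_force: [-0.8, -0.2, -2.4]
finger_gap: 0.0275
grip_force: 44.8
```

```bash
python3 -c "
from h import *;rem(638.4,20,54.5,93.7)"
```

```text
t 15.85 rem [  3.6  -2.4 -69.2] turn 0.0 tilt [-0.005  0.001 -1.   ] gap 27.5 F [-0.8 -0.2 -2.4] j [-0.09  0.48  0.03  1.12  0.   -0.16]
```

Request:
step_arm(
  deltas=[
    [1,-2,-18,0,0,0,-1],
    [0,0,-18,0,0,0,-1],
    [0,0,-15,0,0,0,-1],
    [0,0,-10,0,0,0,-1],
    [0,0,0,0,0,0,-1],
  ],
)

```text
clock: 16.35
tcp_pos: [0.6356, 0.0209, 0.0639]
orientation: [-0.002, -0.032, 0.999, 0.0]
wrist_force: [-1.1, 0.2, -2.0]
finger_gap: 0.0274
grip_force: 44.9
```

Request:
step_arm(
  deltas=[
    [0,0,0,0,0,0,-1],
    [0,0,0,0,0,0,-1],
  ],
)

```text
clock: 16.55
tcp_pos: [0.6383, 0.0203, 0.0665]
orientation: [0.001, -0.032, 0.999, -0.0]
wrist_force: [-0.0, 0.3, -1.3]
finger_gap: 0.0274
grip_force: 44.9
```

```bash
python3 -c "
from h import *;rem(638.4,20,54.5,93.7)"
```

```text
t 16.55 rem [  0.1  -0.3 -12. ] turn 0.0 tilt [ 0.002 -0.    -1.   ] gap 27.4 F [-0.   0.3 -1.3] j [-0.09  0.52 -0.05  1.    0.   -0.16]
```

Request:
step_arm(
  deltas=[
    [0,0,-6,0,0,0,-1],
    [0,0,-6,0,0,0,-1],
    [0,0,0,0,0,0,-1],
    [0,0,0,0,0,0,-1],
  ],
)

```text
clock: 16.95
tcp_pos: [0.6386, 0.0201, 0.0542]
orientation: [0.001, -0.032, 0.999, -0.0]
wrist_force: [0.6, -0.0, 4.1]
finger_gap: 0.0276
grip_force: 45.6
```

Request:
step_arm(
  deltas=[
    [0,0,0,0,0,0,0.1],
    [0,0,0,0,0,0,0.1],
    [0,0,0,0,0,0,0.1],
    [0,0,0,0,0,0,0.1],
  ],
)

```text
clock: 17.35
tcp_pos: [0.6374, 0.0203, 0.0529]
orientation: [-0.0, -0.032, 0.999, 0.0]
wrist_force: [-0.4, -0.7, 0.5]
finger_gap: 0.0471
grip_force: 0.0
```

Request:
step_arm(
  deltas=[
    [0,0,20,0,0,0,0.1],
    [0,0,35,0,0,0,0.1],
    [0,0,40,0,0,0,0.1],
    [-15,-20,15,0,0,7,0.4],
    [-15,-35,0,0,0,7,0.4],
  ],
)

```text
clock: 17.85
tcp_pos: [0.6096, -0.0339, 0.1668]
orientation: [0.003, -0.158, 0.987, -0.001]
wrist_force: [0.3, -1.3, -0.2]
finger_gap: 0.0595
grip_force: 0.0
```

Request:
step_arm(
  deltas=[
    [-15,-38,0,0,0,7,0.4],
    [-15,-38,0,0,0,7,0.4],
    [-15,-38,0,0,0,7,0.4],
    [-15,-38,0,0,0,7,0.4],
    [-15,-38,0,0,0,7,0.4],
  ],
)

```text
clock: 18.35
tcp_pos: [0.5318, -0.2261, 0.1633]
orientation: [0.0, -0.446, 0.895, 0.0]
wrist_force: [1.3, -0.9, -0.1]
finger_gap: 0.0597
grip_force: 0.0
```

```bash
python3 -c "
from h import *;rem(491.6,-348.3,40,162)"
```

```text
t 18.35 rem [ -40.2 -122.2 -123.3] turn 19.0 tilt [ 0.  0. -1.] gap 59.7 F [ 1.3 -0.9 -0.1] j [-0.54  0.35 -0.08  1.15  0.   -1.47]
```

Request:
step_arm(
  deltas=[
    [-10,-36,-8,0,0,7,0.4],
    [-10,-36,-8,0,0,7,0.4],
    [-10,-32,-8,0,0,5,0.4],
    [-7,-16,-8,0,0,0,0.4],
    [0,0,0,0,0,0,0.4],
  ],
)

```text
clock: 18.85
tcp_pos: [0.4941, -0.3461, 0.1297]
orientation: [-0.0, -0.583, 0.812, 0.001]
wrist_force: [0.1, 0.5, 0.0]
finger_gap: 0.0594
grip_force: 0.0
```

Request:
step_arm(
  deltas=[
    [0,0,0,0,0,0,0.4],
    [0,0,0,0,0,0,0.4],
  ],
)

```text
clock: 19.05
tcp_pos: [0.4962, -0.3435, 0.1316]
orientation: [0.0, -0.586, 0.811, 0.0]
wrist_force: [0.2, 0.2, 0.4]
finger_gap: 0.0597
grip_force: 0.0
```

```bash
python3 -c "
from h import *;rem(491.6,-348.3,40,162)
from workcell import read_camera
c=read_camera('top');lasts(c);cv2.imwrite('pics/t2.png',cv2.resize(c['image'][100:260,230:500],None,fx=2.9,fy=2.9)[:,:,::-1])"
```

```text
t 19.05 rem [ -4.6  -4.8 -91.6] turn 0.3 tilt [ 0.  0. -1.] gap 59.7 F [0.2 0.2 0.4] j [-0.74  0.41 -0.06  1.1   0.   -1.99]
px [470. 119.] H 28.3 top c [ 744.6 -448.7] size [101.1  21.1] toe ang -91.1 extent -49.0 51.0 mid [ 744.5 -449.4]
px [335. 147.] H 82.7 top c [684.7 -58.5] size [56.3 24.6] toe ang -174.1 extent -31.0 72.0 mid [664.7 -60.6]
px [363. 147.] H 75.0 top c [ 681.5 -137.9] size [43.7 23. ] toe ang -176.3 extent -33.0 61.0 mid [ 667.7 -138.8]
px [306. 152.] H 91.5 top c [619.3  17.3] size [61.7 27.5] toe ang 3.4 extent -32.0 91.0 mid [648.6  19. ]
px [429. 201.] H 82.3 top c [ 502.1 -317.1] size [34.5 27.4] toe ang 86.1 extent -17.0 22.0 mid [ 502.3 -314.5]
```

View pics/t2.png

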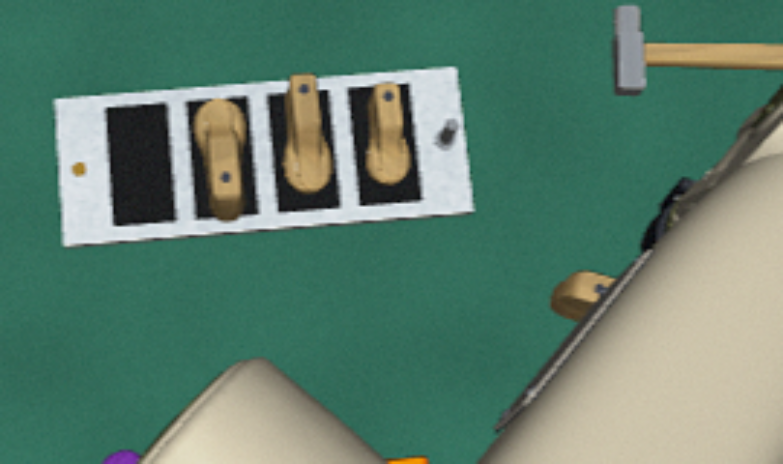

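The crop shows a, b and c standing on their pads at crop pixels (385,130), (305,130) and (220,155), small to large from the pin at (447,135). Pad 4 at (140,165) is free. Now I descend on last_d.

Request:
step_arm(
  deltas=[
    [-5,-5,-20,0,0,0,0.4],
    [0,0,-25,0,0,0,0.4],
    [0,0,-25,0,0,0,0.4],
    [0,0,-20,0,0,0,0.4],
    [0,0,0,0,0,0,0.4],
  ],
)

```text
clock: 19.6
tcp_pos: [0.4896, -0.347, 0.0389]
orientation: [-0.0, -0.586, 0.81, 0.003]
wrist_force: [-0.4, -0.0, 0.1]
finger_gap: 0.0595
grip_force: 0.0
```

Request:
step_arm(
  deltas=[
    [0,0,0,0,0,0,-1],
    [0,0,0,0,0,0,-1],
    [0,0,0,0,0,0,-1],
    [0,0,0,0,0,0,-1],
    [0,0,0,0,0,0,-1],
  ],
  newtons=40,
)

```text
clock: 20.1
tcp_pos: [0.492, -0.3503, 0.043]
orientation: [0.001, -0.586, 0.811, -0.001]
wrist_force: [1.7, 2.5, 6.0]
finger_gap: 0.0292
grip_force: 45.1
```

```bash
python3 -c "
from h import *;rem(491.6,-348.3,40,162)"
```

```text
t 20.1 rem [-0.4  2.  -3. ] turn 0.3 tilt [ 0.003 -0.001 -1.   ] gap 29.2 F [1.7 2.5 6. ] j [-0.75  0.48 -0.18  0.9   0.   -2.  ]
```

Request:
step_arm(
  deltas=[
    [0,0,40,0,0,0,-1],
    [0,0,45,0,0,0,-1],
    [0,10,45,0,0,0,-1],
    [14,32,5,0,0,-6,-1],
    [14,40,0,0,0,-7,-1],
  ],
)

```text
clock: 20.6
tcp_pos: [0.5198, -0.2694, 0.179]
orientation: [0.001, -0.486, 0.874, -0.003]
wrist_force: [0.9, -0.0, -3.3]
finger_gap: 0.0298
grip_force: 44.0
```

Request:
step_arm(
  deltas=[
    [15,40,0,0,0,-7,-1],
    [15,40,0,0,0,-7,-1],
    [15,40,0,0,0,-7,-1],
    [15,40,0,0,0,-7,-1],
    [15,40,0,0,0,-7,-1],
  ],
)

```text
clock: 21.1
tcp_pos: [0.5936, -0.0663, 0.1761]
orientation: [-0.0, -0.202, 0.979, -0.0]
wrist_force: [1.0, -0.9, -1.7]
finger_gap: 0.0295
grip_force: 44.1
```

Request:
step_arm(
  deltas=[
    [15,40,0,0,0,-7,-1],
    [15,40,0,0,0,-7,-1],
    [15,40,0,0,0,-6,-1],
    [15,30,0,0,0,0,-1],
    [0,0,0,0,0,0,-1],
  ],
)

```text
clock: 21.6
tcp_pos: [0.6545, 0.0863, 0.1755]
orientation: [-0.0, -0.034, 0.999, 0.001]
wrist_force: [-0.8, -0.4, -1.9]
finger_gap: 0.0296
grip_force: 43.9
```

Request:
step_arm(
  deltas=[
    [0,0,0,0,0,0,-1],
    [0,0,0,0,0,0,-1],
  ],
)

```text
clock: 21.8
tcp_pos: [0.6531, 0.0814, 0.1759]
orientation: [-0.001, -0.032, 1.0, -0.0]
wrist_force: [-0.2, -0.4, -2.2]
finger_gap: 0.0296
grip_force: 43.9
```

```bash
python3 -c "
from h import *;rem(663.3,101.5,60,93.7)"
```

```text
t 21.8 rem [  10.2   20.1 -115.9] turn 0.1 tilt [-0.001 -0.    -1.   ] gap 29.6 F [-0.2 -0.4 -2.2] j [ 0.    0.5   0.19  1.26 -0.   -0.06]
```

Request:
step_arm(
  deltas=[
    [10,20,0,0,0,0,-1],
    [0,0,-20,0,0,0,-1],
    [0,0,-30,0,0,0,-1],
    [0,0,-25,0,0,0,-1],
    [0,0,-15,0,0,0,-1],
  ],
)

```text
clock: 22.3
tcp_pos: [0.6619, 0.1004, 0.084]
orientation: [-0.002, -0.031, 1.0, -0.0]
wrist_force: [-1.1, 0.2, -1.4]
finger_gap: 0.0295
grip_force: 43.9
```

Request:
step_arm(
  deltas=[
    [0,0,-10,0,0,0,-1],
    [0,0,0,0,0,0,-1],
    [0,0,0,0,0,0,-1],
  ],
)

```text
clock: 22.6
tcp_pos: [0.664, 0.1015, 0.0771]
orientation: [0.0, -0.031, 1.0, 0.0]
wrist_force: [0.4, -0.0, -1.2]
finger_gap: 0.0294
grip_force: 43.9
```

```bash
python3 -c "
from h import *;rem(663.3,101.5,60,93.7)"
```

```text
t 22.6 rem [ -0.7  -0.  -17.1] turn 0.1 tilt [ 0.001  0.    -1.   ] gap 29.4 F [ 0.4 -0.  -1.2] j [ 0.03  0.57  0.07  1.06  0.   -0.03]
```

Request:
step_arm(
  deltas=[
    [0,0,-8,0,0,0,-1],
    [0,0,-6,0,0,0,-1],
    [0,0,-3,0,0,0,-1],
    [0,0,0,0,0,0,-1],
    [0,0,0,0,0,0,-1],
  ],
)

```text
clock: 23.1
tcp_pos: [0.6637, 0.1022, 0.0599]
orientation: [0.0, -0.032, 0.999, -0.0]
wrist_force: [-2.0, -0.7, 4.1]
finger_gap: 0.0297
grip_force: 44.6
```

Request:
step_arm(
  deltas=[
    [0,0,0,0,0,0,0.1],
    [0,0,0,0,0,0,0.1],
    [0,0,0,0,0,0,0.1],
    [0,0,0,0,0,0,0.1],
  ],
)

```text
clock: 23.5
tcp_pos: [0.6637, 0.1023, 0.0592]
orientation: [0.0, -0.032, 0.999, 0.0]
wrist_force: [-0.0, 0.6, -1.4]
finger_gap: 0.0472
grip_force: 0.0
```

Request:
step_arm(
  deltas=[
    [0,0,20,0,0,0,0.1],
    [0,0,35,0,0,0,0.1],
    [0,0,40,0,0,0,0.1],
    [-20,0,30,0,0,0,0.1],
    [-40,0,0,0,0,0,0.1],
  ],
)

```text
clock: 24.0
tcp_pos: [0.6084, 0.1021, 0.1893]
orientation: [0.006, -0.032, 0.999, 0.0]
wrist_force: [0.2, 0.8, 0.4]
finger_gap: 0.0469
grip_force: 0.0
```

Request:
step_arm(
  deltas=[
    [-40,10,0,0,0,0,0.1],
    [-40,10,0,0,0,0,0.1],
    [-40,10,0,0,0,0,0.1],
    [-20,0,0,0,0,0,0.1],
    [0,0,0,0,0,0,0.1],
  ],
)

```text
clock: 24.5
tcp_pos: [0.4608, 0.1327, 0.1847]
orientation: [-0.001, -0.033, 0.999, 0.0]
wrist_force: [1.0, -1.0, -0.5]
finger_gap: 0.0466
grip_force: 0.0
```

```bash
python3 -c "
from h import *
from workcell import read_camera
c=read_camera('top');lasts(c);cv2.imwrite('pics/t3.png',cv2.resize(c['image'][100:220,140:410],None,fx=2.9,fy=2.9)[:,:,::-1]);cv2.imwrite('pics/s3.png',read_camera('scene')['image'][:,:,::-1])"
```

```text
px [469. 119.] H 28.6 top c [ 744.5 -448.7] size [100.9  21.1] toe ang -91.1 extent -50.0 51.0 mid [ 744.5 -449. ]
px [277. 154.] H 99.3 top c [676.  100.8] size [69.2 29.2] toe ang -175.3 extent -39.0 94.0 mid [648.6  98.5]
px [335. 147.] H 83.2 top c [685.6 -58.5] size [53.5 25. ] toe ang -174.1 extent -29.0 72.0 mid [664.1 -60.8]
px [363. 147.] H 75.2 top c [ 680.2 -138.2] size [46.5 23.2] toe ang -176.9 extent -35.0 60.0 mid [ 667.7 -138.9]
px [306. 153.] H 91.4 top c [620.7  17.3] size [59.3 27.5] toe ang 3.4 extent -34.0 90.0 mid [648.6  19. ]
```

View pics/t3.png

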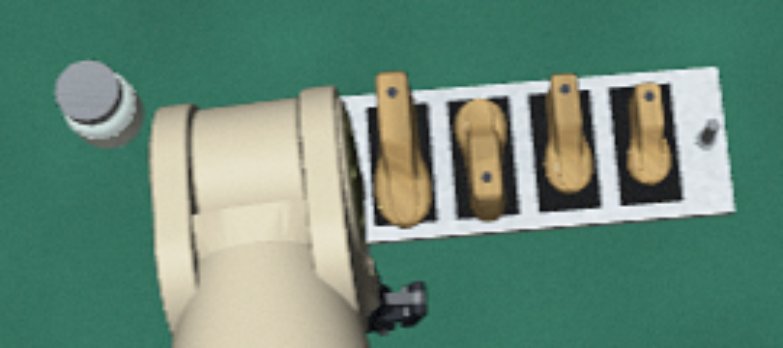

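View pics/s3.png

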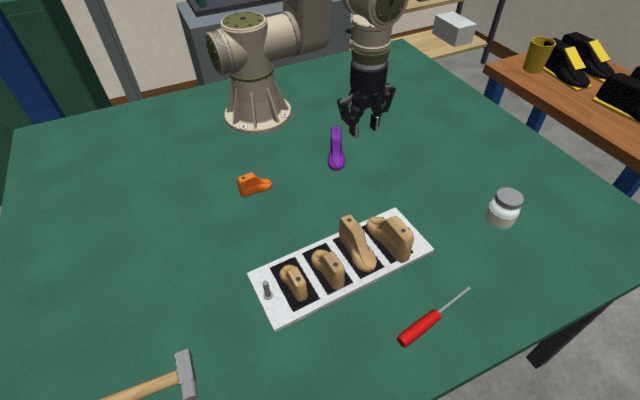

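Both views show the four lasts flat on their pads in order from the pin, at top-crop pixels (648,135), (570,130), (485,155) and (400,150). All are within about 6 mm and 3° of their pads. The jar at (95,105) is unmoved and the gripper is clear, so I hand in.

```bash
python3 -c "
from workcell import *;print(hand_in())"
```

```text
the job is handed in; nothing more can be done
None
```

I placed all four lasts on the pads, smallest to largest from the pin, left the jar undisturbed, and handed the job in; by my last camera check each was within about 6 mm and 3° of its pad (the hand-in returned no verdict).

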